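# Put three misplaced display samples back on their own stands

### The job

Customers have put three of the samples back on the wrong display stands. Set the tape roll down in the round dish, the black ink pad in the shallow tray and the white carton upright in the slotted block, each fully seated in its own recess, right way up; each stand is taken by another sample, so park one on a free bit of table on the way. The stamp is already right: leave it, the yellow-sided carton and the pink carton where they are.

Things in the scene. Friction and masses are not known exactly. Their poses are not given: they have to be found in the camera images.
- tape_roll: sample: roll of paper tape lying flat, a solid disc 51 mm across and 18 mm high, white top, gold-patterned side, 30 g; found lying across the slotted block; origin at the centre of its underside, z up
- ink_pad: sample: closed black ink pad, a flat box 69 x 76 x 20 mm (x, y, z; the body below the lid is about 65 mm along x), 60 g, does not open; found lying on top of the round dish; origin at the centre of its underside, z up
- white_carton: sample: slim white carton standing upright, 20 x 60 x 105 mm (x thickness, y width, z height), 60 g; found standing loose in the shallow tray (other white cartons, in the wooden rack far right, are stock and not meant); origin at the centre of its underside, z up
- round_dish: fixed round light-wood dish 93 mm across, 16 mm high, with a small ticket tab at its front (-x), home of the tape roll; round recess 60 mm across and 6 mm deep, its floor 10 mm above the table, centred on the origin, which is at table height; z up
- pad_tray: fixed light-wood tray, outside 107 x 116 x 14 mm (x, y, z), home of the ink pad; recess 79 x 88 mm (x, y) and 6 mm deep, its floor 8 mm above the table, centred on the origin, which is at table height; ticket on the front (-x)
- slot_block: fixed light-wood block, outside 74 x 102 x 24 mm (x, y, z), home of the white carton; slot 31 x 71 mm (x, y) and 16 mm deep, its floor 8 mm above the table, centred on the origin, which is at table height; ticket on the front (-x)
- stamp_block: fixed light-wood block 68 x 68 x 22 mm with a square socket, in which the stamp stands; origin under its centre at table height. Fixed fittings at this side, not listed: wire pen cup (x over 0.69, y -0.17 to -0.05) and a tall wooden tray (y below -0.24, 138 mm high)
- stamp: bystander: black pocket stamp 23 x 23 x 68 mm standing in its block, already right, not to be moved; origin at the centre of its underside, 8 mm above the table
- yellow_box: bystander: flat carton with yellow sides and a white lid with a red picture, 72 x 92 x 24 mm, lying loose behind the stands at the left, not to be moved; origin at the centre of its underside. The table's free top begins at x 0.34 and ends at y 0.45 on the left
- pink_box: bystander: flat pink carton 68 x 100 x 18 mm lying loose in front of the long wooden trough, not to be moved; origin at the centre of its underside. Fixed fittings round it, not listed: three wire racks (x 0.33 to 0.53, y 0.04 to 0.21, 90 mm high) and the trough (x over 0.63, y -0.01 to 0.28, 112 mm high)
Not all that is in view belongs to the job. There is more than one size of the ink_pad; the job needs the largest.

How it is judged (in metres and radians):
At the end, for the whole second after the job is handed in: Tape roll in the round dish, ink pad in the shallow tray, white carton in the slotted block: each within 12 mm of its stand's centre, resting on the recess floor (within 3 mm in height), right way up and level or upright within 0.1 rad, released and at rest (horizontal distance between tape_roll and round_dish below 0.012 m and z of tape_roll in the frame of round_dish between 0.007 and 0.013 m and angle between each of tape_roll, ink_pad, white_carton's own z axis and vertical below 0.1 rad and linear speed of each of tape_roll, ink_pad, white_carton below 0.02 m/s and angular speed of each of tape_roll, ink_pad, white_carton below 0.2 rad/s and contact force between each of tape_roll, ink_pad, white_carton and the fingers below 0.05 N and horizontal distance between ink_pad and pad_tray below 0.012 m and z of ink_pad in the frame of pad_tray between 0.005 and 0.011 m and horizontal distance between white_carton and slot_block below 0.012 m and z of white_carton in the frame of slot_block between 0.005 and 0.011 m); the robot touches nothing.
It fails at once if the stamp is moved by more than 15 mm or tipped (distance of stamp from where it was at the start of the episode above 0.015 m or angle between stamp's own z axis and vertical above 0.3 rad).
It fails at once if the yellow carton is moved by more than 20 mm or tipped (distance of yellow_box from where it was at the start of the episode above 0.02 m or angle between yellow_box's own z axis and vertical above 0.3 rad).
It fails at once if the pink carton is moved by more than 20 mm or tipped (distance of pink_box from where it was at the start of the episode above 0.02 m or angle between pink_box's own z axis and vertical above 0.3 rad).
It also fails if it takes over 102 s, if anything falls off the work surface, if the arm or the gripper's body presses on something with over 40 N, if the wrist force passes 120 N, or if a joint passes its speed limit or range.

### The arm

A 7-joint arm with a two-finger parallel gripper is mounted at the origin on a cart in front of the work surface, level with it; the furniture and walls round the work are solid. World frame = base frame: x ahead of the robot, y to its left, z up, the work surface at z = 0. Lengths are in mm, angles in rad, forces in N, time in s.
With the tool pointing down it reaches from about 425 to 1025 mm from the base axis. Payload 3.6 kg.
Tool frame: the origin (TCP) lies midway between the tips of the shut fingers; the grasp point (between the pads) lies 19 mm behind it (arm.pinch_z is the distance from the TCP to the grasp point, in mm); z points along the fingers, y is the line along which they close (so a half turn about z gives the same grasp; the last joint's range is limited). The gripper opens to 85 mm and grips with 20 to 120 N. Pads are 22 mm wide; open, the fingers measure 114 mm over their backs; the gripper's body (76 mm by 85 mm) begins 54 mm behind the grasp point. The pads swing forward as they close: fully open they stand 13 mm farther back than shut.
Start: joints at [-1.194, 0.591, 0.048, 1.609, -0.033, 0.943, -0.034], TCP at [328.209, 646.458, 231.302] pointing down, gripper open.
Joint ranges: [-2.69, 2.69], [-0.47, 2.24], [-1.27, 1.36], [0.19, 2.51], [-1.53, 4.68], [0.08, 2.07], [-3.09, 3.09]. Speed limits (rad/s): [2.57, 2.57, 3.14, 3.14, 3.14, 3.14, 3.14].

### API

Orientations are given as a unit quaternion [w, x, y, z].
In Python, from plant import arm gives the robot as it stands. The module is installed in compiled form; this text tells all that it offers.
- The arm moves only by the tool step_arm, never from a script. Its argument "plan" is text: rows parted by semicolons, each of 4 numbers parted by spaces: the shift along the tool's x, y, z in m, then the turn about the tool's z in degrees. In form: tx ty tz spin; .... A call has 1 to 8 rows; each row is the pose to reach, as a shift and turn from the pose commanded when the call began, along the tool's axes at that moment; what a row does not reach only later rows make up. A row lasts 1/8 s, in which the tool goes at most 62.5 mm and 10.7 degrees, less where a joint would pass 70% of its speed; a pose out of reach is approached as far as the arm can. A call with a gripper value outside its range is refused whole. "fingers" is the finger opening in m, from 0 to 0.0854, set as the call begins (left out, the last holds). The fingers move at their own pace and stop on an object; "force" is the grip in N (left out, the last holds). Time passes only in rows, so rows that repeat a pose let the fingers close. It gives the time, the measured TCP pose, the force, the opening and the grip force at its end, in the units of the state.
- arm.get_state(): the state, without advancing time (a new reading comes with each control period).
- arm.camera(name): name is "side" or "top"; returns a dict with "pixels" (420x560x3 uint8, red, green, blue), "z_map" (420x560 float32, mm along the optical axis (not along the pixel's ray), 0 where there is no reading), "fx", "fy", "cx", "cy" (pixels), "position" and "rotation" of the camera in the world. Camera axes: x right, y up, looking along -z (the intrinsics and any distortion apply to the point x, -y, -z); pixel columns grow to the right and rows downward; lengths in mm; the calibration is good to about 2 mm. A picture is of the moment at which its call begins.
- arm.close_job(): hands the job in; it is judged then, once.
The state is a dict: "time_s": time; "qpos": joint angles; "qvel": joint speeds; "joint_efforts": joint torques, N m; "position": TCP position; "ee_rot": TCP orientation; "contact_force": force on the tool from outside, world axes, zero at the start; "moment": the same for the moment, N m; "width": finger opening in mm; "grasp_force": force on a finger pad.
Only numpy, scipy, OpenCV 4.12 (cv2) and the standard library are available. Lean on these libraries where they do the work, as an engineer would, in place of code of your own. Each camera call takes 0.05 s, during which the arm holds its last target. There are 200 camera calls.

## Working session

There is one attempt and no reset: what is moved stays moved. The work goes in short steps, Python scripts to look and compute and a tool call to move; the robot and the scene stay as the last step left them, time stands still between calls to the robot, and variables do not carry over. Pictures are saved under pics/ and viewed, at most 14 in all, crops included, and the job is handed in when it is done.

Besides the shell and the picture viewer there is one more tool, called after "Request:" as name(argument=value, ...) on one line, values as JSON. step_arm: Moves the arm, as the interface text tells. Its arguments: {"type":"object","properties":{"plan":{"type":"string"},"fingers":{"type":"number"},"force":{"type":"number"}},"required":["plan"]}

```bash
mkdir -p pics
cat > h.py <<'E'
import numpy as np, cv2
from plant import arm
def cam(n,save=None):
    c=arm.camera(n)
    if save: cv2.imwrite('pics/'+save,c['pixels'][:,:,::-1]); np.savez('pics/'+save+'.npz',**c)
    return c
def load(s): return dict(np.load('pics/'+s+'.npz'))
def rot(c):
    R=np.array(c['rotation'],float)
    if R.size==4:
        from scipy.spatial.transform import Rotation as Q
        w,x,y,z=R.ravel(); R=Q.from_quat([x,y,z,w]).as_matrix()
    return R
def pts(c):
    z=c['z_map'].astype(float); v,u=np.mgrid[:z.shape[0],:z.shape[1]]
    P=np.stack([(u-c['cx'])/c['fx']*z,-(v-c['cy'])/c['fy']*z,-z],-1)
    return P@rot(c).T+np.array(c['position'])
def ray(c,u,v,h):
    d=rot(c)@np.array([(u-c['cx'])/c['fx'],-(v-c['cy'])/c['fy'],-1]); p=np.array(c['position'])
    return p+d*(h-p[2])/d[2]
E
python3 - <<'E'
from h import *
print(arm.get_state(), arm.pinch_z)
for n in('side','top'):
    c=cam(n,n+'0.png'); print(n,{k:v for k,v in c.items() if k not in('pixels','z_map')},(c['z_map']>0).mean())
E
```

```text
{'time_s': 0.0, 'qpos': array([-1.19450579,  0.59209592,  0.04829122,  1.60982054, -0.0333094 ,
        0.94270313, -0.03370923]), 'qvel': array([ 0.00099821, -0.00045902,  0.00055328,  0.00114549,  0.00036167,
       -0.00055107, -0.00101953]), 'joint_efforts': array([ 7.27037332e-04, -5.48699141e+01,  1.54661268e+00, -1.98121297e+01,
        9.38684534e-03,  8.78010993e-03,  1.15368135e-05]), 'position': array([327.82072308, 645.72769153, 230.15811669]), 'ee_rot': array([-2.03744206e-04,  2.32705492e-01,  9.72546616e-01, -1.09227703e-03]), 'contact_force': array([ 1.03700042, -0.20662082,  0.78716652]), 'moment': array([-0.01154082, -0.00290187, -0.06365185]), 'grasp_force': 0.0, 'width': 85.16175666653392} 18.700000000000003
side {'fx': 427.2517915714566, 'fy': 427.2517915714566, 'cx': 275.1210399533919, 'cy': 206.92353765715458, 'position': array([ 276.16099293, -938.22153185,  682.5685474 ]), 'rotation': array([ 0.86191994,  0.47529415, -0.08451984, -0.15506735])} 0.9960416666666667
top {'fx': 537.3775094330936, 'fy': 537.3775094330936, 'cx': 282.15743904576897, 'cy': 211.1288370711931, 'position': array([ 478.48208966,  -53.71637626, 1607.58665956]), 'rotation': array([ 0.70831703,  0.0300633 , -0.02952954, -0.7046355 ])} 0.9958630952380952
```

View pics/top0.png

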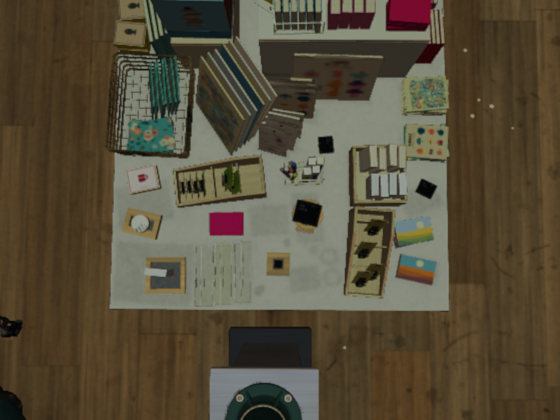

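View pics/side0.png

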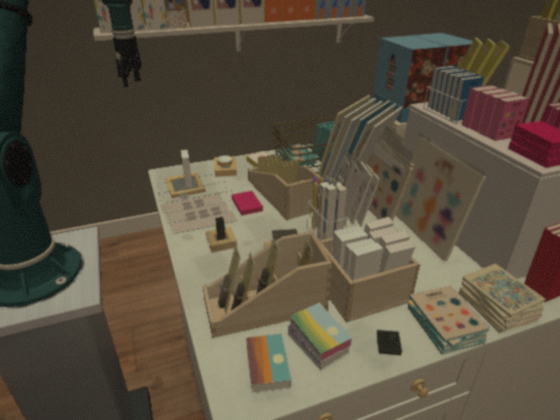

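The top view shows these candidates:
- **Ink pad:** black squares at (307,212) on the dish, (326,145) and (427,188). I choose (307,212), the largest and on the dish.
- **White carton:** (155,272) in the tray, against stock at (380,180). I choose (155,272).
- **Tape roll:** only (141,223) on the block.
- **Leave alone:** stamp (278,264), pink carton (226,223), yellow carton (143,179).

Next come close crops and measurements.

Run:
```python
from h import *
c=load('top0.png'); im=c['pixels'][:,:,::-1]; P=pts(c)
s=load('side0.png'); ims=s['pixels'][:,:,::-1]; S=pts(s)
a=cv2.resize(im[160:300,110:200],None,fx=4,fy=4,interpolation=2)
b=cv2.resize(im[130:290,255:355],None,fx=3.5,fy=3.5,interpolation=2)
H=max(a.shape[0],b.shape[0]); cv=np.zeros((H,a.shape[1]+b.shape[1],3),np.uint8); cv[:a.shape[0],:a.shape[1]]=a; cv[:b.shape[0],a.shape[1]:]=b
cv2.imwrite('pics/crop1.png',cv)
d=cv2.resize(ims[130:270,145:290],None,fx=4,fy=4,interpolation=2); cv2.imwrite('pics/crop2.png',d)
np.set_printoptions(precision=1,suppress=True)
for n,(u,v) in dict(tape=(141,223),blk=(127,223),carton=(155,272),trayfloor=(170,265),pad=(307,212),dish=(318,228),stamp=(278,264),yel=(143,179),pink=(226,223),table=(210,200),pad2=(326,145),pad3=(427,188)).items():
    print(n,P[v,u])
for n,(u,v) in dict(carton=(186,152),tape=(225,160),pad=(285,235),stamp=(220,220)).items(): print('s',n,S[v,u])
# heights as a picture of blobs in top view
h=P[:,:,2]
for n,(u0,u1,v0,v1) in dict(tray=(140,192,252,298),block=(118,166,202,242),dish=(285,328,192,238)).items():
    q=P[v0:v1,u0:u1].reshape(-1,3); hi=np.histogram(q[:,2],bins=np.arange(-6,130,4)); print(n,[(int(e),int(k)) for e,k in zip(hi[1],hi[0]) if k])
```

```text
tape [574.2 361.   37. ]
blk [574.7 405.3  25.3]
carton [434.1 298.2 114. ]
trayfloor [451.8 278.5  11.5]
pad [ 609.1 -125.1   35.6]
dish [ 564.2 -159.8   -1.1]
stamp [457.4 -41.2  79.5]
yel [706.4 362.7  21.2]
pink [576.6 113.9  19.3]
table [639.5 155.6  69.8]
pad2 [ 814.9 -183.5    7. ]
pad3 [ 685.4 -485.9    8.5]
s carton [438.6 304.6 114.8]
s tape [570.3 345.4  45.9]
s pad [ 607.5 -114.4   36.9]
s stamp [457.1 -44.   74.3]
tray [(-6, 286), (-2, 417), (2, 331), (6, 373), (10, 384), (14, 243), (18, 43), (22, 8), (26, 2), (30, 4), (34, 5), (38, 4), (42, 3), (46, 5), (54, 2), (58, 4), (62, 3), (66, 3), (70, 4), (74, 3), (78, 5), (82, 3), (86, 2), (90, 3), (94, 3), (98, 3), (102, 9), (106, 37), (110, 72), (114, 46), (118, 7)]
block [(-6, 279), (-2, 412), (2, 207), (6, 72), (10, 29), (14, 39), (18, 137), (22, 245), (26, 130), (30, 33), (34, 41), (38, 93), (42, 86), (46, 18), (50, 3)]
dish [(-6, 346), (-2, 455), (2, 227), (6, 68), (10, 78), (14, 87), (18, 49), (22, 22), (26, 36), (30, 177), (34, 238), (38, 96), (42, 16)]
```

View pics/crop1.png

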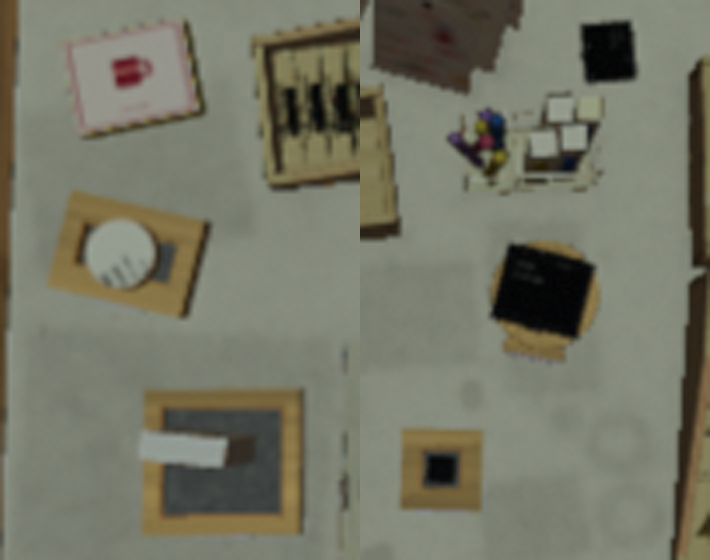

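View pics/crop2.png

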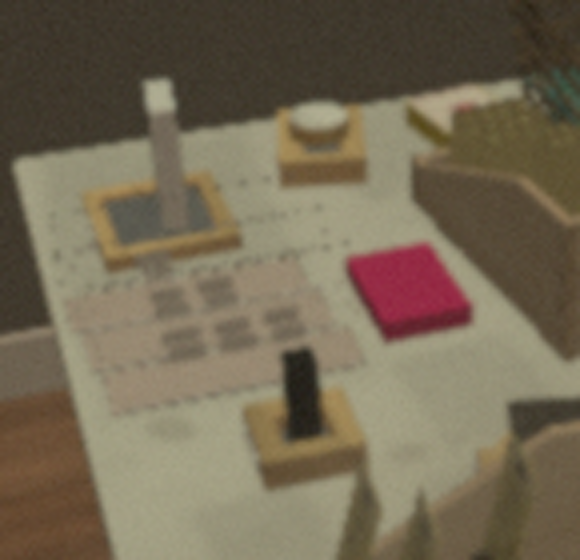

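Crop 1 confirms the choices: the tape roll lies across the slot block with the dark slot ends showing, and the carton stands in the tray. The black pad covers the dish, with the tab below it, and is larger than the one at upper right. Crop 2 (side view) agrees. Now I'll fit the poses.

```bash
cat > fit.py <<'E'
from h import *
np.set_printoptions(precision=1,suppress=True)
def proj(c,P):
    q=(np.asarray(P,float)-c['position'])@rot(c); return np.stack([c['cx']+c['fx']*q[...,0]/-q[...,2],c['cy']-c['fy']*q[...,1]/-q[...,2]],-1)
def rect(c,mask,h,n):
    cs,_=cv2.findContours(mask.astype(np.uint8),0,1); k=max(cs,key=cv2.contourArea)[:,0]
    w=np.array([ray(c,u,v,h)[:2] for u,v in k],np.float32); r=cv2.minAreaRect(w); print(n,'ctr',np.array(r[0]),'size',np.array(r[1]),'ang',round(r[2],1)); return r
def win(shape,u0,u1,v0,v1):
    m=np.zeros(shape,bool); m[v0:v1,u0:u1]=1; return m
E
python3 - <<'E'
from fit import *
c=load('top0.png'); P=pts(c); h=P[:,:,2]; hsv=cv2.cvtColor(c['pixels'],cv2.COLOR_RGB2HSV); H,S,V=[hsv[:,:,i] for i in range(3)]; sh=H.shape
wood=(S>85)&(H>8)&(H<28)&(V>90)
s=load('side0.png'); Q=pts(s); hs=cv2.cvtColor(s['pixels'],cv2.COLOR_RGB2HSV)
for n,w,zt in (('tray',(135,192,250,300),14),('block',(118,166,202,245),24),('stampblk',(262,295,248,282),22),('dish',(285,330,192,238),16)):
    m=wood&win(sh,*w); rect(c,m,zt,n); print('  med h top',np.median(h[cv2.erode(m.astype(np.uint8),np.ones((3,3)))>0]))
# dish: circle on wood excluding tab (tab at low rows)
m=wood&win(sh,285,330,192,228); vs,us=np.nonzero(m); w=np.array([ray(c,u,v,16)[:2] for u,v in zip(us,vs)],np.float32); print('dish circ',cv2.minEnclosingCircle(w))
white=(S<60)&(V>150)
m=white&win(sh,140,172,264,282)&(h>80); rect(c,m,113,'carton'); print(np.median(h[m]))
m=white&win(sh,128,156,208,240)&(h>29); rect(c,m,42,'tape'); print(np.median(h[m]))
vs,us=np.nonzero(m); print(cv2.minEnclosingCircle(np.array([ray(c,u,v,42)[:2] for u,v in zip(us,vs)],np.float32)))
m=(V<60)&win(sh,288,328,194,232); rect(c,m,36,'pad'); print(np.median(h[m]))
dark=(V<110)&(S<70)
m=dark&win(sh,145,185,258,292);rect(c,m,10,'trayrec')
print('table',np.median(h[240:300,255:262]),np.median(h[235:245,205:245]))
# side view
ss=hs.shape[:2]
m=(hs[:,:,2]<60)&win(ss,270,305,226,245); print('side pad h',np.median(Q[m][:,2]),Q[m][:,:2].mean(0))
for n,w in (('carton',(180,192,148,162)),('tape',(215,235,154,166))):
    q=Q[w[2]:w[3],w[0]:w[1]].reshape(-1,3); q=q[q[:,2]>35]; print('side',n,np.median(q,0),np.percentile(q[:,2],85))
E
```

```text
tray ctr [422.9 290.5] size [104.9 115.2] ang 1.5
  med h top 13.708975259381532
block ctr [575.3 363.9] size [101.1  71.7] ang 77.0
  med h top 24.124712648880518
stampblk ctr [456.6 -40.8] size [64.3 64.7] ang 0.3
  med h top 21.333930658408235
dish ctr [ 564.8 -116.3] size [58.2 20.9] ang 75.3
  med h top 14.693567695533375
dish circ ((604.235595703125, -124.98719024658203), 47.751365661621094)
carton ctr [434.7 298.7] size [55.1 15.2] ang 85.1
112.0498348800312
tape ctr [578.5 364.1] size [32.2 43.8] ang 1.6
41.65517256874807
((574.5070190429688, 364.3988342285156), 22.33625030517578)
pad ctr [ 607.1 -124.3] size [73.3 65.7] ang 76.2
34.97869654074691
trayrec ctr [422.9 293. ] size [76.4 82.9] ang 1.2
table -0.7806435583996745 -0.002208623434967194
side pad h nan [nan nan]
side carton [432.2 282.8 114.3] 116.04441253474408
side tape [571.  357.4  44.2] 45.49059060703896
  return _methods._mean(a, axis=axis, dtype=dtype,
  ret = ret.dtype.type(ret / rcount)
<stdin>:19: RuntimeWarning: Mean of empty slice.
  ret = um.true_divide(
```

```bash
cat > go.py <<'E'
import sys
from h import *
from scipy.spatial.transform import Rotation as Q
np.set_printoptions(precision=4,suppress=True)
def go(x,y,z,ang=None):
    s=arm.get_state(); w,a,b,c=s['ee_rot']; R=Q.from_quat([a,b,c,w]).as_matrix()
    d=R.T@(np.array([x,y,z])-s['position'])/1000; yaw=np.degrees(np.arctan2(R[1,1],R[0,1]))
    sp=None if ang is None else -((ang-yaw+90)%180-90)
    print('t',s['time_s'],'pos',s['position'],'yaw',round(yaw,1),'tilt',round(np.degrees(np.arccos(-R[2,2])),2),'q',s['qpos'],'w',round(s['width'],1),'\n shift',d,'spin',sp)
if __name__=='__main__': go(*map(float,sys.argv[1:]))
E
python3 - <<'E'
from fit import *
c=load('top0.png'); g=cv2.cvtColor(c['pixels'],cv2.COLOR_RGB2HSV)
m=((g[:,:,1]<70)&(g[:,:,2]>120)&win(g.shape[:2],129,153,211,237)).astype(np.uint8)
n,l,st,ce=cv2.connectedComponentsWithStats(m,connectivity=4); k=l[223,141]; print(st[k],ce[k])
vs,us=np.nonzero(l==k); (x,y),r=cv2.minEnclosingCircle(np.array([ray(c,u,v,42)[:2] for u,v in zip(us,vs)],np.float32)); print(x,y,r, ray(c,*ce[k],42))
E
python3 go.py 575 364 140 0; python3 go.py 575 364 140 77
```

```text
[132 215  17  17 218] [139.5 222.6]
574.3045654296875 364.3824157714844 25.192039489746094 [575.1 364.1  42. ]
t 0.1 pos [327.891  645.8087 230.2674] yaw 63.1 tilt 0.11 q [-1.1945  0.592   0.0483  1.6097 -0.0333  0.9427 -0.0337] w 85.5 
 shift [-0.3479 -0.1393  0.0906] spin 63.088015501574866
t 0.1 pos [327.891  645.8087 230.2674] yaw 63.1 tilt 0.11 q [-1.1945  0.592   0.0483  1.6097 -0.0333  0.9427 -0.0337] w 85.5 
 shift [-0.3479 -0.1393  0.0906] spin -13.911984498425142
```

Request:
step_arm(plan="-0.05 -0.02 0.012 9; -0.1 -0.04 0.025 18; -0.15 -0.06 0.037 27; -0.2 -0.08 0.05 36; -0.25 -0.1 0.062 45; -0.3 -0.12 0.075 54; -0.348 -0.139 0.09 63; -0.348 -0.139 0.09 63", fingers=0.08, force=25)

```text
time_s: 1.1
position: [578.8, 357.7, 140.0]
ee_rot: [0.002, 0.71, 0.704, -0.002]
contact_force: [-0.9, -1.4, 0.3]
width: 79.8
grasp_force: 0.0
```

```bash
python3 go.py 574.5 364.3 24 0
```

```text
t 1.1 pos [578.8004 357.6962 139.9545] yaw -0.5 tilt 0.33 q [-0.833   0.66    0.3192  1.7879 -0.2811  0.7412 -0.3755] w 79.8 
 shift [ 0.0072 -0.0044  0.1159] spin -0.4747414706449433
```

Request:
step_arm(plan="0.004 -0.002 0.05 -0.5; 0.007 -0.004 0.09 -0.5; 0.007 -0.004 0.109 -0.5; 0.007 -0.004 0.109 -0.5; 0.007 -0.004 0.109 -0.5", fingers=0.072)

```text
time_s: 1.72
position: [572.8, 372.5, 33.8]
ee_rot: [0.0, 0.703, 0.711, 0.001]
contact_force: [-0.2, 0.5, 0.9]
width: 72.2
grasp_force: 0.0
```

```bash
python3 - <<'E'
from h import *
cam('top','top1.png'); c=cam('side','side1.png')
a=c['pixels'][60:260,130:330,::-1]; cv2.imwrite('pics/c3.png',cv2.resize(a,None,fx=3,fy=3,interpolation=2))
E
python3 go.py 574.5 364.3 28 0
```

```text
t 1.825 pos [572.9473 372.5383  34.1841] yaw 0.6 tilt 0.19 q [-0.8056  0.7959  0.2479  1.8207 -0.3343  0.5625 -0.3351] w 72.3 
 shift [-0.0083  0.0015  0.0062] spin 0.5770591744549449
```

View pics/c3.png

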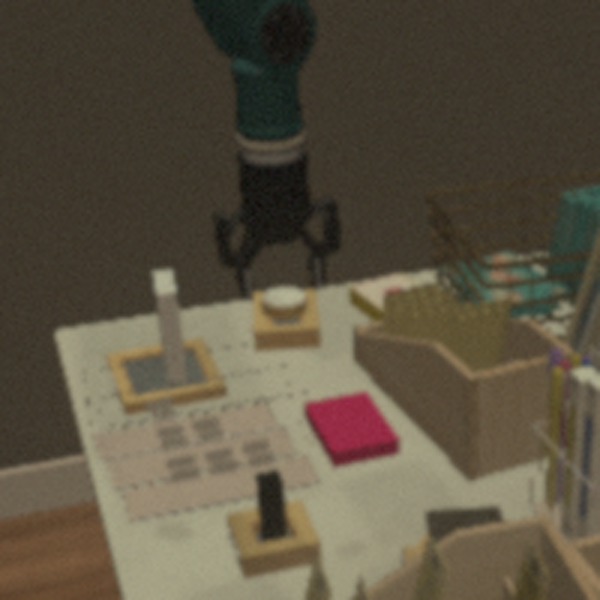

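The crop shows the gripper above and slightly behind the roll, with finger tips at (245,290) and (320,285). The last call overcorrected because the arm was lagging, so I'll recentre and then close.

Request:
step_arm(plan="-0.008 0.0015 0 0.5; -0.008 0.0015 0.003 0.5; -0.008 0.0015 0.005 0.5; -0.008 0.0015 0.005 0.5; -0.008 0.0015 0.005 0.5; -0.008 0.0015 0.005 0.5")

```text
time_s: 2.58
position: [573.1, 364.2, 27.3]
ee_rot: [-0.0, 0.706, 0.708, 0.0]
contact_force: [-0.0, -0.3, 0.5]
width: 72.4
grasp_force: 0.0
```

```bash
python3 go.py 574.5 364.3 28 0
```

```text
t 2.575 pos [573.1134 364.1863  27.2867] yaw 0.1 tilt 0.0 q [-0.793   0.8025  0.2435  1.8299 -0.3383  0.5498 -0.3288] w 72.4 
 shift [ 0.0001  0.0014 -0.0007] spin 0.10069303170654109
```

Request:
step_arm(plan="0 0 0 0; 0 0 0 0; 0 0 0 0; 0 0 0 0; 0 0 0 0; 0 0 0 0", fingers=0.04)

```text
time_s: 3.32
position: [573.5, 364.1, 27.6]
ee_rot: [0.0, 0.707, 0.708, 0.0]
contact_force: [-0.2, -0.4, 4.5]
width: 48.6
grasp_force: 26.3
```

Request:
step_arm(plan="0 0 -0.01 0; 0 0 -0.04 0; 0 0 -0.09 0; 0 0 -0.14 0; 0 0 -0.14 0; 0 0 -0.14 0; 0 0 -0.14 0")

```text
time_s: 4.2
position: [571.7, 363.4, 165.4]
ee_rot: [-0.0, 0.706, 0.708, -0.002]
contact_force: [-0.3, -0.6, -1.8]
width: 48.5
grasp_force: 26.0
```

```bash
python3 - <<'E'
from h import *
cam('top','top2.png'); c=cam('side','side2.png')
a=c['pixels'][40:240,130:330,::-1]; cv2.imwrite('pics/c4.png',cv2.resize(a,None,fx=3,fy=3,interpolation=2))
E
python3 go.py 560 -10 100 0
```

```text
t 4.3 pos [572.1109 363.4663 165.5412] yaw 0.1 tilt 0.19 q [-0.851   0.6266  0.3291  1.7789 -0.2716  0.784  -0.3842] w 48.6 
 shift [-0.3733 -0.0125  0.0663] spin 0.08926317170651998
```

View pics/c4.png

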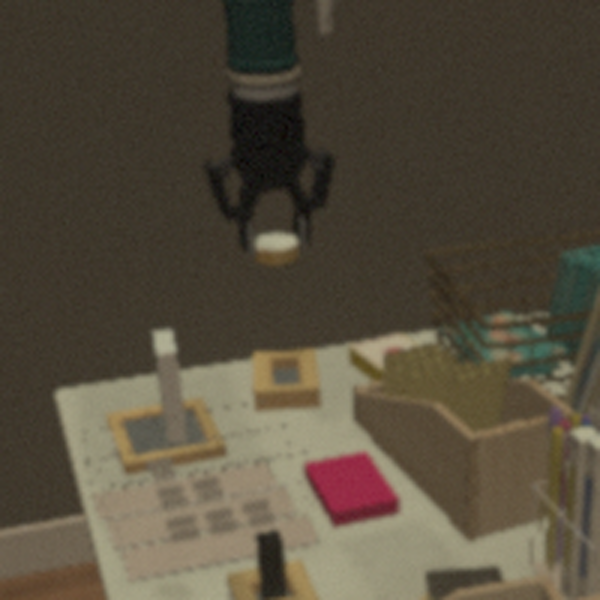

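The crop shows the roll held level at (277,247), and the slot block is empty. Next I'll park the roll.

Request:
step_arm(plan="-0.05 -0.002 0 0; -0.1 -0.004 0 0; -0.155 -0.006 0 0; -0.21 -0.008 0 0; -0.265 -0.01 0 0; -0.32 -0.012 0 0; -0.373 -0.0125 0.03 0; -0.373 -0.0125 0.065 0")

```text
time_s: 5.3
position: [561.3, -15.8, 102.0]
ee_rot: [0.002, 0.71, 0.704, -0.001]
contact_force: [0.0, 0.6, -1.0]
width: 48.5
grasp_force: 26.0
```

Request:
step_arm(plan="0 0 0 0; 0 0 0.03 0; 0 0 0.06 0; 0 0 0.08 0; 0 0 0.08 0; 0 0 0.08 0")

```text
time_s: 6.05
position: [562.2, -8.3, 23.4]
ee_rot: [0.001, 0.706, 0.708, 0.001]
contact_force: [0.8, 0.9, -0.1]
width: 48.4
grasp_force: 26.2
```

```bash
python3 go.py 560 -10 5 0
```

```text
t 6.05 pos [562.2375  -8.3127  23.3973] yaw 0.2 tilt 0.11 q [-0.1934  0.7155  0.179   2.1004 -0.3469  0.3511  0.272 ] w 48.4 
 shift [-0.0017 -0.0023  0.0184] spin 0.15299997524309106
```

Request:
step_arm(plan="0 0 0.008 0; 0 0 0.015 0; 0 0 0.016 0; 0 0 0.016 0; 0 0 0.016 0")

```text
time_s: 6.68
position: [561.3, -9.1, 6.4]
ee_rot: [0.0, 0.707, 0.708, 0.0]
contact_force: [0.7, 0.3, -0.9]
width: 48.2
grasp_force: 26.2
```

Request:
step_arm(plan="0 0 0.002 0; 0 0 0.002 0; 0 0 0.002 0")

```text
time_s: 7.05
position: [561.2, -9.1, 4.3]
ee_rot: [0.0, 0.707, 0.708, -0.0]
contact_force: [-0.6, -0.5, -0.9]
width: 48.6
grasp_force: 26.2
```

Request:
step_arm(plan="0 0 0 0; 0 0 0 0; 0 0 0 0; 0 0 0 0; 0 0 -0.03 0; 0 0 -0.09 0; 0 0 -0.15 0; 0 0 -0.18 0", fingers=0.066)

```text
time_s: 8.05
position: [562.5, -9.2, 187.6]
ee_rot: [0.002, 0.707, 0.708, 0.002]
contact_force: [-0.3, -0.3, -1.3]
width: 66.0
grasp_force: 0.0
```

Request:
step_arm(plan="0 0 0 0; 0 0 0 0; 0 0 0 0", fingers=0.05)

```text
time_s: 8.43
position: [560.0, -8.9, 182.8]
ee_rot: [-0.001, 0.707, 0.708, -0.001]
contact_force: [0.7, 0.1, 0.2]
width: 49.9
grasp_force: 0.0
```

```bash
python3 go.py 435 299 170 -5
```

```text
t 8.425 pos [560.0018  -8.9471 182.7833] yaw 0.1 tilt 0.19 q [-0.3138  0.4701  0.3378  2.0339 -0.2413  0.6782  0.1811] w 49.9 
 shift [ 0.3081 -0.1245  0.0131] spin 5.089270307778591
```

Request:
step_arm(plan="0.05 -0.02 0 1; 0.1 -0.04 0 2; 0.155 -0.062 0 3; 0.21 -0.085 0 4; 0.265 -0.107 0 5; 0.308 -0.1245 0.005 5; 0.308 -0.1245 0.013 5; 0.308 -0.1245 0.013 5")

```text
time_s: 9.43
position: [435.5, 297.6, 169.8]
ee_rot: [0.0, 0.737, 0.676, -0.002]
contact_force: [0.5, -0.2, 0.2]
width: 50.0
grasp_force: 0.0
```

Request:
step_arm(plan="0 0 0 0; 0 0 0 0; 0 0 0 0")

```text
time_s: 9.8
position: [436.8, 298.1, 171.6]
ee_rot: [0.0, 0.737, 0.675, 0.0]
contact_force: [0.0, 0.2, 0.2]
width: 50.6
grasp_force: 0.0
```

```bash
python3 go.py 435 299 72 -5
```

```text
t 9.8 pos [436.8027 298.0596 171.5737] yaw -5.0 tilt 0.03 q [-0.9534  0.4537  0.359   2.1121 -0.2689  0.6179 -0.4948] w 50.6 
 shift [ 0.0008 -0.0019  0.0996] spin -0.014292128317393349
```

Request:
step_arm(plan="0.001 -0.002 0.04 0; 0.001 -0.002 0.07 0; 0.001 -0.002 0.1 0; 0.001 -0.002 0.1 0; 0.001 -0.002 0.1 0; 0.001 -0.002 0.1 0")

```text
time_s: 10.55
position: [435.3, 300.4, 72.6]
ee_rot: [0.0, 0.737, 0.676, 0.001]
contact_force: [0.4, -0.0, 0.3]
width: 49.9
grasp_force: 0.0
```

Request:
step_arm(plan="0 0 0 0; 0 0 0 0; 0 0 0 0; 0 0 0 0; 0 0 0 0; 0 0 0 0", fingers=0.0, force=30)

```text
time_s: 11.3
position: [434.6, 300.3, 71.8]
ee_rot: [-0.0, 0.737, 0.676, 0.0]
contact_force: [-0.6, -0.4, 5.6]
width: 20.1
grasp_force: 37.3
```

```bash
python3 go.py 435 299 72 -5
```

```text
t 11.3 pos [434.5727 300.2636  71.8159] yaw -4.9 tilt 0.04 q [-0.8695  0.613   0.2464  2.165  -0.368   0.4016 -0.4114] w 20.1 
 shift [-0.0012  0.0005 -0.0002] spin 0.09087083992673683
```

Request:
step_arm(plan="0 0 -0.02 0; 0 0 -0.05 0; 0 0 -0.08 0; 0 0 -0.08 0; 0 0 -0.08 0; 0 0 -0.08 0")

```text
time_s: 12.05
position: [433.5, 299.5, 150.1]
ee_rot: [-0.0, 0.737, 0.676, -0.001]
contact_force: [-1.0, 0.2, 0.1]
width: 19.9
grasp_force: 36.5
```

```bash
python3 - <<'E'
from fit import *
c=cam('top','top3.png'); s=cam('side','side3.png')
g=cv2.cvtColor(c['pixels'],cv2.COLOR_RGB2HSV); H,S,V=cv2.split(g)
wood=(S>85)&(H>8)&(H<28)&(V>90)
rect(c,wood&win(S.shape,118,166,202,245),24,'block')
m=(S<80)&(V<110)&win(S.shape,128,156,212,236); rect(c,m,10,'slotfloor')
rect(c,wood&win(S.shape,135,192,250,300),14,'tray')
im=np.hstack([cv2.resize(c['pixels'][170:310,110:240],None,fx=3,fy=3,interpolation=2),cv2.resize(s['pixels'][70:210,130:260],None,fx=3,fy=3,interpolation=2)])
cv2.imwrite('pics/c5.png',im[:,:,::-1])
# carton in side view: white tall object
g=cv2.cvtColor(s['pixels'],cv2.COLOR_RGB2HSV); Q=pts(s)
m=(g[:,:,1]<60)&(g[:,:,2]>90)&(Q[:,:,2]>70)&(Q[:,:,1]>250)&(Q[:,:,1]<340)&(Q[:,:,0]<480); q=Q[m]; print(m.sum(),q.min(0),q.max(0),np.median(q,0))
E
python3 go.py 575 364 150 -13
```

```text
block ctr [575.3 363.9] size [101.4  72. ] ang 77.2
slotfloor ctr [575.7 366.2] size [66.2 28.1] ang 76.3
tray ctr [422.6 285.7] size [105.4 105.1] ang 0.3
209 [420.4 260.1  90.7] [444.6 328.4 205.8] [431.8 270.2 168.7]
t 12.15 pos [433.783  299.5126 150.3106] yaw -4.9 tilt 0.12 q [-0.9473  0.4863  0.3459  2.1285 -0.2959  0.5737 -0.4736] w 20.5 
 shift [0.0764 0.1352 0.    ] spin 8.08386763350839
```

View pics/c5.png

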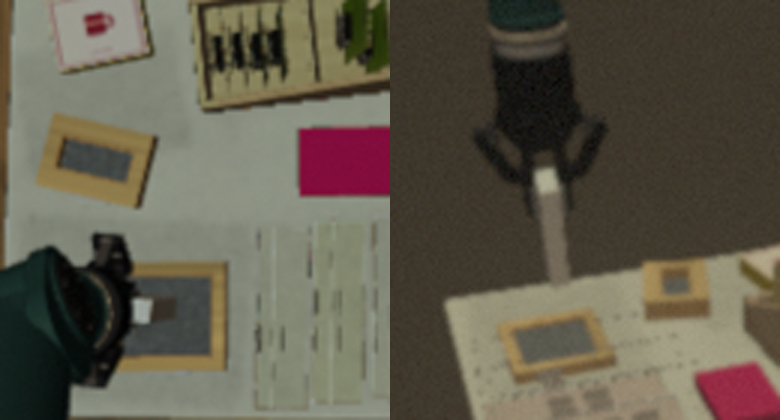

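The crop shows the carton held upright with the slot block empty, centred at about (97,160) in the left half. Next I'll move it over the slot.

Request:
step_arm(plan="0.02 0.035 0 2; 0.04 0.07 0 4; 0.06 0.105 0 6; 0.0765 0.1355 0 8; 0.0765 0.1355 0 8; 0.0765 0.1355 0 8; 0.0765 0.1355 0 8; 0.0765 0.1355 0 8")

```text
time_s: 13.15
position: [575.0, 364.3, 151.3]
ee_rot: [-0.0, 0.782, 0.623, -0.0]
contact_force: [-0.9, -1.0, -0.3]
width: 19.9
grasp_force: 36.5
```

```bash
python3 go.py 575.5 365 95 -13
```

```text
t 13.15 pos [574.9964 364.26   151.293 ] yaw -12.9 tilt 0.05 q [-0.8838  0.6553  0.3844  1.7842 -0.3358  0.7679 -0.5525] w 19.9 
 shift [0.0009 0.0004 0.0563] spin 0.09300995370244891
```

Request:
step_arm(plan="0.001 0.0005 0.02 0; 0.001 0.0005 0.04 0; 0.001 0.0005 0.05 0; 0.001 0.0005 0.056 0; 0.001 0.0005 0.062 0; 0.001 0.0005 0.068 0; 0.001 0.0005 0.074 0; 0.001 0.0005 0.076 0")

```text
time_s: 14.15
position: [576.4, 365.4, 75.0]
ee_rot: [-0.0, 0.782, 0.623, -0.0]
contact_force: [-0.4, 0.7, -0.7]
width: 20.2
grasp_force: 36.5
```

Request:
step_arm(plan="0 0 0 0; 0 0 0 0; 0 0 0.001 0; 0 0 0.001 0")

```text
time_s: 14.65
position: [576.6, 365.4, 74.4]
ee_rot: [0.0, 0.782, 0.623, 0.0]
contact_force: [0.6, -0.4, -2.0]
width: 20.4
grasp_force: 36.5
```

```bash
python3 - <<'E'
from h import *
c=cam('top','top4.png'); s=cam('side','side4.png')
im=np.hstack([cv2.resize(c['pixels'][170:310,110:240],None,fx=3,fy=3,interpolation=2),cv2.resize(s['pixels'][90:230,170:300],None,fx=3,fy=3,interpolation=2)])
cv2.imwrite('pics/c6.png',im[:,:,::-1])
E
python3 go.py 575.5 365 72 -13
```

```text
t 14.75 pos [576.6284 365.4267  74.3488] yaw -12.9 tilt 0.0 q [-0.8487  0.7516  0.3327  1.813  -0.3824  0.6406 -0.5149] w 19.9 
 shift [-0.0007 -0.001   0.0023] spin 0.08196970362448042
```

View pics/c6.png

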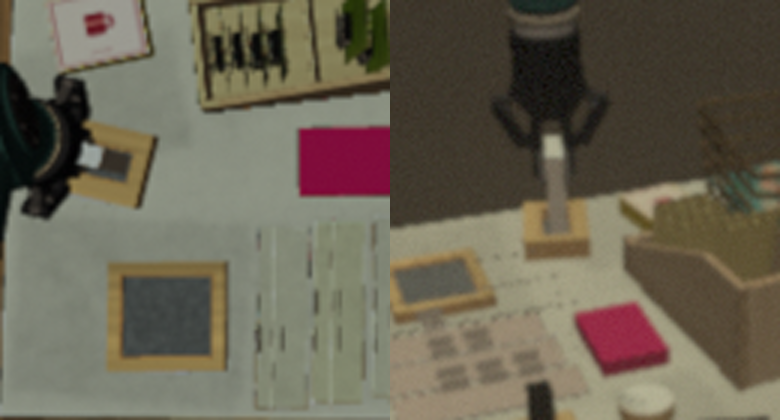

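The crop shows the carton in the slot, and the contact force is small. I'll lower the last 2 mm and release.

Request:
step_arm(plan="0 -0.001 0.002 0; 0 -0.001 0.002 0; 0 -0.001 0.0025 0; 0 -0.001 0.0025 0")

```text
time_s: 15.25
position: [575.6, 365.7, 71.9]
ee_rot: [-0.0, 0.782, 0.623, -0.0]
contact_force: [-0.2, -0.4, 0.6]
width: 20.2
grasp_force: 36.7
```

Request:
step_arm(plan="0 0 0 0; 0 0 0 0; 0 0 0 0; 0 0 -0.02 0; 0 0 -0.06 0; 0 0 -0.1 0; 0 0 -0.12 0; 0 0 -0.12 0", fingers=0.04)

```text
time_s: 16.25
position: [576.7, 366.1, 194.0]
ee_rot: [0.0, 0.782, 0.623, 0.002]
contact_force: [-0.3, -0.4, 0.3]
width: 40.2
grasp_force: 0.0
```

```bash
python3 go.py 607 -124.5 150 -14;python3 go.py 607 -124.5 150 76
```

```text
t 16.25 pos [576.6822 366.1175 193.9509] yaw -12.9 tilt 0.23 q [-0.9032  0.6086  0.4115  1.7548 -0.3127  0.8392 -0.573 ] w 40.2 
 shift [-0.4716  0.1391  0.0429] spin 1.0828520532149213
t 16.25 pos [576.6822 366.1175 193.9509] yaw -12.9 tilt 0.23 q [-0.9032  0.6086  0.4115  1.7548 -0.3127  0.8392 -0.573 ] w 40.2 
 shift [-0.4716  0.1391  0.0429] spin -88.91714794678506
```

Request:
step_arm(plan="-0.055 0.016 0 0; -0.11 0.032 0 0; -0.17 0.05 0 0; -0.23 0.068 0 0; -0.29 0.085 0 0; -0.35 0.103 0 1; -0.41 0.121 0 1; -0.4715 0.139 0 1", fingers=0.083, force=35)

```text
time_s: 17.25
position: [604.4, -124.4, 190.0]
ee_rot: [-0.001, 0.787, 0.616, -0.001]
contact_force: [1.1, -0.0, -0.3]
width: 83.2
grasp_force: 0.0
```

Request:
step_arm(plan="0 0 0.03 0; 0 0 0.06 0; 0 0 0.06 0; 0 0 0.06 0; 0 0 0.06 0; 0 0 0.06 0")

```text
time_s: 18.0
position: [606.3, -122.9, 132.8]
ee_rot: [0.001, 0.787, 0.616, 0.001]
contact_force: [0.0, 0.6, -0.1]
width: 83.1
grasp_force: 0.0
```

```bash
python3 - <<'E'
from h import *
c=cam('top','top5.png'); s=cam('side','side5.png')
im=np.hstack([cv2.resize(c['pixels'][160:280,110:240],None,fx=3,fy=3,interpolation=2),cv2.resize(s['pixels'][100:220,170:300],None,fx=3,fy=3,interpolation=2)])
im2=np.hstack([cv2.resize(c['pixels'][170:270,255:385],None,fx=3,fy=3,interpolation=2),cv2.resize(s['pixels'][160:260,200:330],None,fx=3,fy=3,interpolation=2)])
cv2.imwrite('pics/c7.png',cv2.resize(np.vstack([im,im2]),None,fx=.9,fy=.9)[:,:,::-1])
E
python3 go.py 607 -124.5 18 -14
```

```text
t 18.1 pos [ 606.0324 -122.8699  132.5313] yaw -13.9 tilt 0.07 q [-0.1234  0.609   0.3606  1.941  -0.3406  0.6494  0.2089] w 83.1 
 shift [-0.0014  0.0012  0.1145] spin 0.10394790308015445
```

View pics/c7.png

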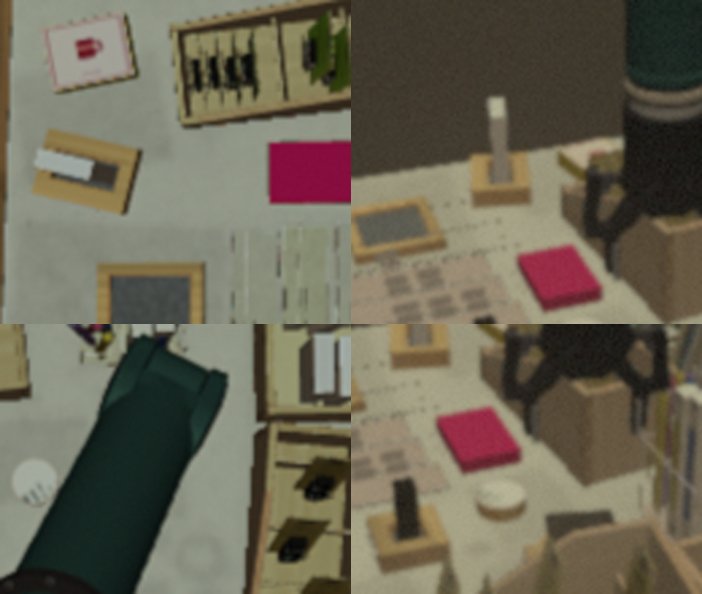

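The carton stands upright in the block, at (65,165) on the left and (497,140) on the right. The roll is parked at (35,482). Next I'll descend on the pad.

Request:
step_arm(plan="-0.0014 0.0012 0.03 0; -0.0014 0.0012 0.06 0; -0.0014 0.0012 0.08 0; -0.0014 0.0012 0.09 0; -0.0014 0.0012 0.1 0; -0.0014 0.0012 0.1 0; -0.0014 0.0012 0.1 0; -0.0014 0.0012 0.1 0")

```text
time_s: 19.1
position: [606.9, -124.7, 32.5]
ee_rot: [0.0, 0.788, 0.616, 0.0]
contact_force: [0.1, -0.2, -0.4]
width: 82.6
grasp_force: 0.0
```

```bash
python3 go.py 607 -124.5 18 -14
```

```text
t 19.1 pos [ 606.9298 -124.7289   32.4792] yaw -13.9 tilt 0.07 q [-0.0557  0.7508  0.2695  1.9711 -0.4116  0.4711  0.2715] w 82.6 
 shift [ 0.0002 -0.      0.0145] spin 0.08638034044064113
```

Request:
step_arm(plan="0 0 0.004 0; 0 0 0.008 0; 0 0 0.012 0; 0 0 0.0145 0; 0 0 0.0145 0; 0 0 0.0145 0")

```text
time_s: 19.85
position: [606.5, -124.7, 17.3]
ee_rot: [0.0, 0.788, 0.616, 0.0]
contact_force: [-0.2, -0.3, 0.9]
width: 83.3
grasp_force: 0.0
```

Request:
step_arm(plan="0 0 0 0; 0 0 0 0; 0 0 0 0; 0 0 0 0; 0 0 0 0", fingers=0.055)

```text
time_s: 20.48
position: [606.7, -124.8, 17.7]
ee_rot: [0.0, 0.788, 0.616, 0.0]
contact_force: [0.2, 0.4, 5.7]
width: 64.1
grasp_force: 39.6
```

Request:
step_arm(plan="0 0 -0.005 0; 0 0 -0.02 0; 0 0 -0.05 0; 0 0 -0.09 0; 0 0 -0.13 0; 0 0 -0.13 0; 0 0 -0.13 0")

```text
time_s: 21.35
position: [605.9, -124.2, 147.4]
ee_rot: [-0.0, 0.787, 0.616, -0.0]
contact_force: [0.1, 0.0, -0.7]
width: 64.0
grasp_force: 39.1
```

```bash
python3 - <<'E'
from h import *
c=cam('top','top6.png'); s=cam('side','side6.png')
im=cv2.resize(s['pixels'][120:260,200:340],None,fx=3,fy=3,interpolation=2)
cv2.imwrite('pics/c8.png',im[:,:,::-1])
E
python3 go.py 423 290.5 120 1.3
```

```text
t 21.45 pos [ 605.3751 -124.1466  146.2249] yaw -13.9 tilt 0.14 q [-0.1325  0.5925  0.3766  1.9319 -0.3328  0.6803  0.2049] w 63.9 
 shift [ 0.3587 -0.2766  0.0269] spin -15.201046282640803
```

View pics/c8.png

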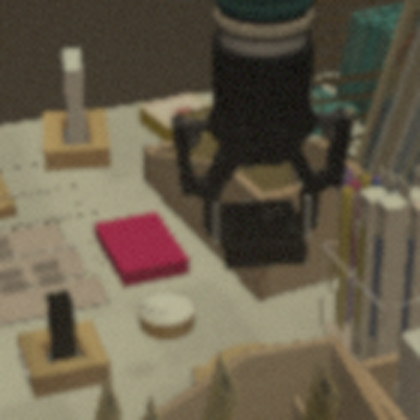

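The crop shows the pad held level at (262,235).

Request:
step_arm(plan="0.045 -0.035 0 -2; 0.09 -0.07 0 -4; 0.135 -0.105 0 -6; 0.18 -0.14 0 -8; 0.225 -0.175 0 -10; 0.27 -0.21 0 -12; 0.315 -0.245 0 -14; 0.3587 -0.2766 0 -15.2")

```text
time_s: 22.45
position: [422.5, 291.3, 146.3]
ee_rot: [-0.0, 0.699, 0.715, -0.001]
contact_force: [-0.5, 0.1, -0.6]
width: 64.3
grasp_force: 39.0
```

Request:
step_arm(plan="0 0 0.03 0; 0 0 0.06 0; 0 0 0.06 0; 0 0 0.06 0; 0 0 0.06 0")

```text
time_s: 23.08
position: [425.0, 290.1, 88.2]
ee_rot: [0.0, 0.699, 0.715, 0.001]
contact_force: [-0.4, 1.0, -1.1]
width: 63.9
grasp_force: 39.1
```

```bash
python3 - <<'E'
from fit import *
c=load('top5.png'); g=cv2.cvtColor(c['pixels'],cv2.COLOR_RGB2HSV); H,S,V=cv2.split(g)
wood=(S>85)&(H>8)&(H<28)&(V>90)
rect(c,wood&win(S.shape,135,192,250,300),14,'tray')
rect(c,(S<80)&(V<110)&win(S.shape,146,186,258,292),9,'rec')
c=cam('top','top7.png'); g=cv2.cvtColor(c['pixels'],cv2.COLOR_RGB2HSV); H,S,V=cv2.split(g)
wood=(S>85)&(H>8)&(H<28)&(V>90); P=pts(c)
m=wood&win(S.shape,285,330,192,230); vs,us=np.nonzero(m); w=np.array([ray(c,u,v,16)[:2] for u,v in zip(us,vs)],np.float32); print('dish circ',cv2.minEnclosingCircle(w))
m=(S<80)&(V<120)&win(S.shape,296,320,202,226)
n,l,st,ce=cv2.connectedComponentsWithStats(m.astype(np.uint8)); k=1+st[1:,4].argmax(); vs,us=np.nonzero(l==k); print('recess',st[k],cv2.minEnclosingCircle(np.array([ray(c,u,v,10)[:2] for u,v in zip(us,vs)],np.float32)))
m=((S<70)&(V>150)&win(S.shape,254,280,212,236)&(P[:,:,2]>9)); vs,us=np.nonzero(m); print('tape',len(us),cv2.minEnclosingCircle(np.array([ray(c,u,v,18)[:2] for u,v in zip(us,vs)],np.float32)))
E
python3 go.py 423 290.5 14 1.3
```

```text
tray ctr [422.8 290.5] size [104.8 115.1] ang 1.5
rec ctr [422.9 293.3] size [76.6 82.9] ang 1.2
dish circ ((601.5025024414062, -123.16973114013672), 51.01437759399414)
recess [298 205  20  19 295] ((605.9017944335938, -127.6475830078125), 28.98421287536621)
tape 163 ((563.6969604492188, -8.53267765045166), 23.938396453857422)
t 23.125 pos [424.9752 290.2274  88.2636] yaw 1.2 tilt 0.11 q [-0.8889  0.5754  0.2746  2.1899 -0.3725  0.4174 -0.2922] w 63.7 
 shift [ 0.0002 -0.0021  0.0743] spin -0.05001896134184847
```

Request:
step_arm(plan="0.0005 -0.002 0.03 0; 0.0005 -0.002 0.05 0; 0.0005 -0.002 0.058 0; 0.0005 -0.002 0.064 0; 0.0005 -0.002 0.068 0; 0.0005 -0.002 0.072 0; 0.0005 -0.002 0.074 0; 0.0005 -0.002 0.074 0")

```text
time_s: 24.12
position: [422.2, 290.5, 13.3]
ee_rot: [0.0, 0.699, 0.715, -0.0]
contact_force: [0.2, -0.0, -0.1]
width: 64.1
grasp_force: 39.2
```

Request:
step_arm(plan="0 0 0 0; 0 0 0 0")

```text
time_s: 24.38
position: [422.3, 290.6, 13.4]
ee_rot: [0.0, 0.699, 0.715, 0.0]
contact_force: [0.2, -1.2, -1.6]
width: 63.9
grasp_force: 39.2
```

```bash
python3 go.py 423 290.8 10 1.3
```

```text
t 24.375 pos [422.2996 290.577   13.4263] yaw 1.3 tilt 0.02 q [-0.8103  0.7059  0.1638  2.2103 -0.4334  0.2545 -0.2418] w 63.9 
 shift [0.0002 0.0007 0.0034] spin -0.013956131123620708
```

Bottom is about 12 mm up, below the rim and free of contact. I'll lower the rest, release and rise.

Request:
step_arm(plan="0 0.0005 0.001 0; 0 0.0005 0.002 0; 0 0.0005 0.003 0; 0 0.0005 0.003 0; 0 0.0005 0.003 0")

```text
time_s: 25.0
position: [422.7, 290.5, 10.3]
ee_rot: [-0.0, 0.699, 0.715, -0.0]
contact_force: [-0.9, 0.3, -1.0]
width: 63.9
grasp_force: 39.2
```

Request:
step_arm(plan="0 0 0 0; 0 0 0 0; 0 0 0 0; 0 0 0 0; 0 0 -0.015 0; 0 0 -0.06 0; 0 0 -0.12 0; 0 0 -0.17 0", fingers=0.082)

```text
time_s: 26.0
position: [422.7, 290.5, 183.2]
ee_rot: [-0.0, 0.699, 0.715, 0.001]
contact_force: [-0.6, 0.7, 0.6]
width: 81.9
grasp_force: 0.0
```

```bash
python3 go.py 561.3 -9 100 0
```

```text
t 26.0 pos [422.7107 290.5044 183.1898] yaw 1.3 tilt 0.09 q [-1.0024  0.4232  0.4114  2.1386 -0.2835  0.6292 -0.3705] w 81.9 
 shift [-0.3026  0.1318  0.083 ] spin 1.2709116155906202
```

Request:
step_arm(plan="-0.05 0.022 0 0; -0.1 0.044 0 0; -0.15 0.066 0 0; -0.2 0.088 0 1; -0.25 0.11 0 1; -0.3026 0.132 0.02 1; -0.3026 0.132 0.06 1; -0.3026 0.132 0.083 1", fingers=0.072, force=25)

```text
time_s: 27.0
position: [560.8, -10.3, 96.8]
ee_rot: [-0.0, 0.706, 0.708, -0.0]
contact_force: [-0.1, -0.0, -1.0]
width: 71.8
grasp_force: 0.0
```

Request:
step_arm(plan="0 0 0 0; 0 0 0.02 0; 0 0 0.05 0; 0 0 0.065 0; 0 0 0.065 0; 0 0 0.065 0; 0 0 0.065 0")

```text
time_s: 27.88
position: [562.2, -9.0, 33.3]
ee_rot: [0.001, 0.705, 0.709, 0.001]
contact_force: [-0.2, 0.3, 0.7]
width: 71.9
grasp_force: 0.0
```

```bash
python3 go.py 561.3 -9 5.5 0
```

```text
t 27.875 pos [562.2085  -9.0362  33.325 ] yaw 0.3 tilt 0.1 q [-0.2336  0.7047  0.2374  2.1006 -0.4239  0.3792  0.3504] w 71.9 
 shift [ 0.     -0.001   0.0278] spin 0.28725891584430485
```

Request:
step_arm(plan="0 -0.001 0.01 0; 0 -0.001 0.02 0; 0 -0.001 0.025 0; 0 -0.001 0.027 0; 0 -0.001 0.027 0; 0 -0.001 0.027 0")

```text
time_s: 28.62
position: [560.7, -9.1, 5.4]
ee_rot: [0.0, 0.705, 0.709, 0.0]
contact_force: [-0.2, 0.4, -0.8]
width: 72.0
grasp_force: 0.0
```

Request:
step_arm(plan="0 0 0 0; 0 0 0 0; 0 0 0 0; 0 0 0 0; 0 0 0 0", fingers=0.04)

```text
time_s: 29.25
position: [560.7, -9.0, 5.8]
ee_rot: [0.0, 0.705, 0.709, 0.0]
contact_force: [0.8, 0.9, 5.7]
width: 48.2
grasp_force: 26.0
```

Request:
step_arm(plan="0 0 -0.005 0; 0 0 -0.02 0; 0 0 -0.05 0; 0 0 -0.09 0; 0 0 -0.11 0; 0 0 -0.11 0; 0 0 -0.11 0")

```text
time_s: 30.12
position: [559.9, -8.8, 115.0]
ee_rot: [-0.0, 0.705, 0.709, -0.0]
contact_force: [-1.0, -0.4, -0.8]
width: 48.1
grasp_force: 26.1
```

```bash
python3 - <<'E'
from fit import *
c=cam('top','top8.png'); s=cam('side','side8.png')
g=cv2.cvtColor(c['pixels'],cv2.COLOR_RGB2HSV); H,S,V=cv2.split(g)
rect(c,(V<60)&win(S.shape,140,190,254,296),28,'pad')
im=np.hstack([cv2.resize(c['pixels'][180:310,110:240],None,fx=3,fy=3,interpolation=2),cv2.resize(s['pixels'][130:260,160:290],None,fx=3,fy=3,interpolation=2)])
cv2.imwrite('pics/c9.png',im[:,:,::-1])
E
python3 go.py 605 -126 116 0
```

```text
pad ctr [424.5 290.6] size [66.8 80. ] ang 0.3
t 30.225 pos [559.6024  -8.9088 114.3584] yaw 0.3 tilt 0.12 q [-0.3097  0.5778  0.3402  2.0788 -0.3606  0.5427  0.2963] w 48.0 
 shift [-0.1173  0.0448 -0.0017] spin 0.2916529314009466
```

View pics/c9.png

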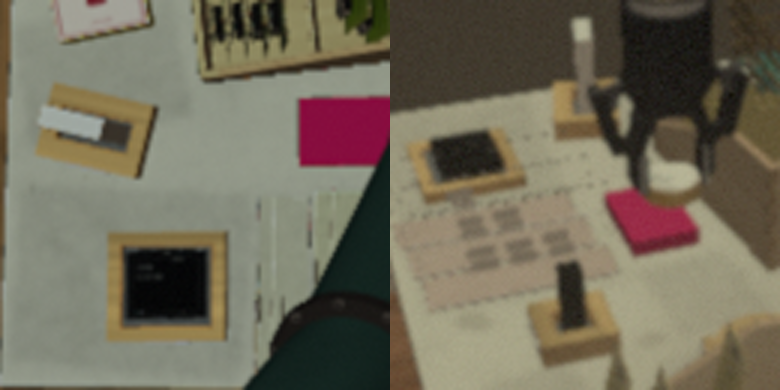

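The pad sits inside the tray (left, centre (167,285)) and the roll is held level at (672,180). Next I'll refine the dish centre from the earlier clear view.

Run:
```python
from fit import *
c=load('top7.png'); g=cv2.cvtColor(c['pixels'],cv2.COLOR_RGB2HSV); H,S,V=cv2.split(g)
wood=((S>85)&(H>8)&(H<28)&(V>90)&win(S.shape,285,330,190,232)).astype(np.uint8)
cs,_=cv2.findContours(wood,0,1); k=max(cs,key=cv2.contourArea)[:,0]
w=np.array([ray(c,u,v,16)[:2] for u,v in k])
for t in range(3):
    a=w[w[:,0]>585]; A=np.c_[2*a,np.ones(len(a))]; x=np.linalg.lstsq(A,(a**2).sum(1),rcond=None)[0]; r=np.sqrt(x[2]+x[0]**2+x[1]**2)
print('outer',x[:2],r,w.min(0),w.max(0))
P=pts(c); 
im=np.zeros((420,560),np.uint8); cv2.drawContours(im,[k[:,None]],-1,1,-1); hole=(im>0)&(wood==0); vs,us=np.nonzero(hole); q=np.array([ray(c,u,v,12)[:2] for u,v in zip(us,vs)]); print('hole',len(q),q.mean(0),q.min(0),q.max(0),np.median(P[hole][:,2]))
cv2.imwrite('pics/c10.png',cv2.resize(c['pixels'][185:245,275:340],None,fx=6,fy=6,interpolation=2)[:,:,::-1])
```

```text
outer [ 606.1 -127.1] 44.02517875630785 [ 554.3 -170.6] [649.7 -81.4]
hole 301 [ 605.7 -127.2] [ 578.2 -156. ] [635.1 -99.4] 9.75344932809162
```

View pics/c10.png

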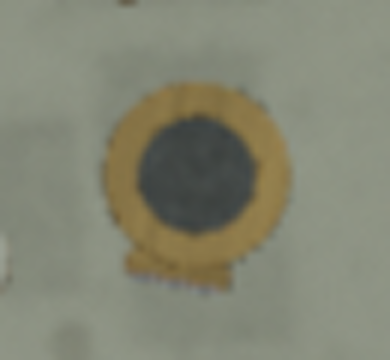

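The crop shows the empty dish with its recess centred at about (197,174), which is (606, -127) in the world. I'll move there.

Request:
step_arm(plan="-0.03 0.012 0 0; -0.06 0.024 0 0; -0.09 0.036 0 0; -0.1185 0.0462 0 0; -0.1185 0.0462 0.02 0; -0.1185 0.0462 0.05 0; -0.1185 0.0462 0.05 0; -0.1185 0.0462 0.05 0")

```text
time_s: 31.22
position: [606.9, -126.6, 65.0]
ee_rot: [-0.001, 0.705, 0.709, -0.0]
contact_force: [-0.2, 0.6, -1.3]
width: 48.1
grasp_force: 26.1
```

Request:
step_arm(plan="0 0 0.01 0; 0 0 0.02 0; 0 0 0.02 0; 0 0 0.02 0")

```text
time_s: 31.72
position: [607.3, -127.4, 45.4]
ee_rot: [0.0, 0.705, 0.709, 0.0]
contact_force: [1.0, -0.6, 1.2]
width: 48.6
grasp_force: 26.1
```

```bash
python3 go.py 606 -127.3 16 0
```

```text
t 31.725 pos [ 607.3164 -127.4062   45.358 ] yaw 0.3 tilt 0.01 q [-0.052   0.7312  0.2701  1.9657 -0.3851  0.494   0.499 ] w 48.6 
 shift [ 0.0001 -0.0013  0.0294] spin 0.27872386196919763
```

Request:
step_arm(plan="0 -0.001 0.01 0; 0 -0.001 0.017 0; 0 -0.001 0.021 0; 0 -0.001 0.024 0; 0 -0.001 0.026 0; 0 -0.001 0.028 0; 0 -0.001 0.028 0; 0 -0.001 0.028 0")

```text
time_s: 32.72
position: [606.4, -127.3, 17.4]
ee_rot: [0.0, 0.705, 0.709, 0.0]
contact_force: [-0.0, 0.1, -0.4]
width: 48.0
grasp_force: 26.1
```

Request:
step_arm(plan="0 0 0.001 0; 0 0 0.0015 0; 0 0 0.0015 0; 0 0 0.0015 0")

```text
time_s: 33.22
position: [606.3, -127.3, 15.9]
ee_rot: [0.0, 0.705, 0.709, 0.0]
contact_force: [-0.1, 0.6, 0.2]
width: 47.9
grasp_force: 26.2
```

Request:
step_arm(plan="0 0 0 0; 0 0 0 0; 0 0 0 0; 0 0 0 0; 0 0 -0.015 0; 0 0 -0.05 0; 0 0 -0.1 0; 0 0 -0.15 0", fingers=0.07)

```text
time_s: 34.22
position: [606.1, -127.3, 168.1]
ee_rot: [0.0, 0.705, 0.709, 0.0]
contact_force: [0.5, 0.0, 0.3]
width: 70.5
grasp_force: 0.0
```

Request:
step_arm(plan="0.05 0 -0.03 0; 0.1 0 -0.04 0; 0.15 0 -0.04 0; 0.2 0 -0.04 0; 0.2 0 -0.04 0; 0.2 0 -0.04 0")

```text
time_s: 34.98
position: [605.2, 72.2, 206.6]
ee_rot: [0.0, 0.705, 0.709, 0.0]
contact_force: [-0.0, -0.6, -1.1]
width: 70.2
grasp_force: 0.0
```

Run:
```python
from fit import *
c=cam('top','top9.png'); s=cam('side','side9.png')
g=cv2.cvtColor(c['pixels'],cv2.COLOR_RGB2HSV); H,S,V=cv2.split(g); P=pts(c); white=(S<60)&(V>130)
def circ(m,h):
    n,l,st,ce=cv2.connectedComponentsWithStats(m.astype(np.uint8)); k=1+st[1:,4].argmax(); vs,us=np.nonzero(l==k); return cv2.minEnclosingCircle(np.array([ray(c,u,v,h)[:2] for u,v in zip(us,vs)],np.float32)),np.median(P[l==k][:,2])
print('tape',circ((S<80)&(V>120)&win(S.shape,298,319,203,225),28))
m=(V<60)&win(S.shape,140,190,254,296); rect(c,m,28,'pad'); print(np.median(P[m][:,2]))
m=white&win(S.shape,118,160,202,240)&(P[:,:,2]>80); rect(c,m,113,'carton'); print(np.median(P[m][:,2]))
a=c['pixels']; b=s['pixels']
im=np.vstack([np.hstack([cv2.resize(a[160:300,110:250],(350,290)),cv2.resize(a[160:300,240:380],(350,290))]),np.hstack([cv2.resize(b[130:250,150:290],(350,300)),cv2.resize(b[150:270,230:370],(350,300))])])
cv2.imwrite('pics/c11.png',im[:,:,::-1]); print(arm.get_state()['time_s'])
```

```text
tape (((608.6680297851562, -127.30244445800781), 25.7127628326416), np.float64(27.532288636659587))
pad ctr [423.9 274.6] size [119.2 111.2] ang 1.1
30.215521419064316
carton ctr [576.6 363. ] size [57.1 19.6] ang 77.6
112.96214187503176
35.075
```

View pics/c11.png

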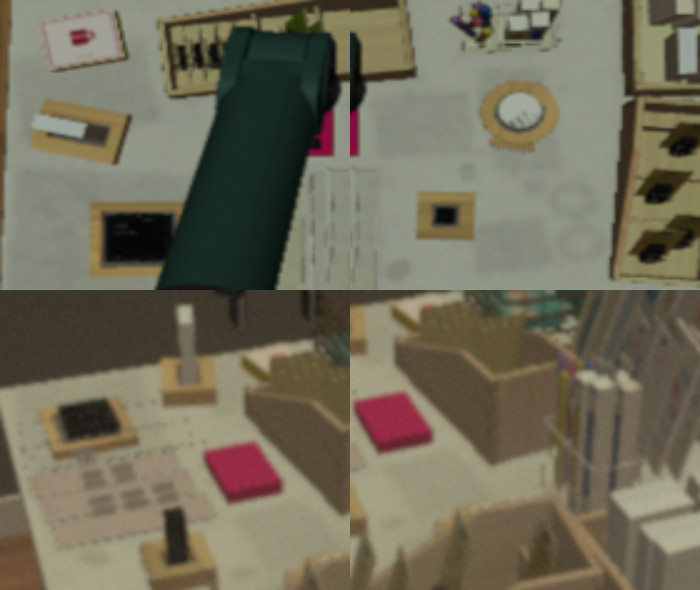

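The tape roll sits in the dish at (520,110), top at 27.5 mm. The carton is in its slot with its top at 113 mm. One last check of the pad height in the clear view, then I'll hand in.

Run:
```python
from fit import *
c=load('top8.png'); V=c['pixels'].max(2); P=pts(c); m=cv2.erode(((V<60)&win(V.shape,140,190,254,296)).astype(np.uint8),np.ones((3,3)))>0
q=P[m]; A=np.c_[q[:,:2]-q[:,:2].mean(0),np.ones(len(q))]; x=np.linalg.lstsq(A,q[:,2],rcond=None)[0]; print('pad top',x[2],'tilt',x[:2]*1000,'mrad')
if abs(x[2]-28)<3 and abs(x[:2]).max()<.06: print(arm.close_job())
```

```text
pad top 41.70017812669666 tilt [  668.3 -3214. ] mrad
```

Run:
```python
from fit import *
c=load('top8.png'); V=c['pixels'].max(2); P=pts(c); m=cv2.erode(((V<60)&win(V.shape,148,182,258,292)).astype(np.uint8),np.ones((3,3)))>0
q=P[m]; A=np.c_[q[:,:2]-q[:,:2].mean(0),np.ones(len(q))]; x=np.linalg.lstsq(A,q[:,2],rcond=None)[0]; print('pad top',x[2],np.median(q[:,2]),'tilt',x[:2]*1000,'mrad',len(q))
if abs(x[2]-28)<3 and abs(x[:2]).max()<.06: print(arm.close_job())
```

```text
pad top 41.70017812669666 27.1012749157253 tilt [  668.3 -3214. ] mrad 541
```

Run:
```python
from fit import *
c=load('top8.png'); V=c['pixels'].max(2); P=pts(c); m=cv2.erode(((V<60)&win(V.shape,148,182,258,292)).astype(np.uint8),np.ones((3,3)))>0
q=P[m]; n=len(q); q=q[abs(q[:,2]-27)<15]; A=np.c_[q[:,:2]-q[:,:2].mean(0),np.ones(len(q))]; x=np.linalg.lstsq(A,q[:,2],rcond=None)[0]; print('pad top',x[2],'tilt',x[:2]*1000,'mrad',n,len(q))
if abs(x[2]-28)<3 and abs(x[:2]).max()<.06: print(arm.close_job())
```

```text
pad top 27.09302811330633 tilt [ -5.1 -18.7] mrad 541 536
the job is handed in; nothing more can be done
None
```

I handed the job in at about 35 s: the tape roll is in the round dish, the ink pad in the shallow tray and the white carton in the slotted block, each measured seated and within about 3 mm of centre; no verdict came back.

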